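# Clamp a brass bush with a guarded knob

## Robot

A 6-joint arm with a two-finger parallel gripper is mounted at the origin on a cart in front of the work surface, level with it; the furniture and walls round the work are solid. World frame = base frame: x ahead of the robot, y to its left, z up, the work surface at z = 0. Lengths are in m, angles in degrees, forces in N, time in s.
With the tool pointing down it reaches from about 0.4 to 0.825 m from the base axis. Payload 7 kg.
Tool frame: the origin (TCP) lies midway between the tips of the shut fingers; the grasp point (between the pads) lies 19 mm behind it; z points along the fingers, y is the line along which they close (so a half turn about z gives the same grasp; the last joint's range is limited). The gripper opens to 88 mm and grips with 3 to 60 N. Pads are 19 mm wide; open, the fingers measure 130 mm over their backs; the gripper's body (78 mm by 193 mm) begins 47 mm behind the grasp point.
Start: joints at [79.761, 20.546, 0.682, 0, -70.136, -16.507], TCP at [0.304, 0.603, 0.227] pointing down, gripper open.
Joint ranges: [-176.03, 176.03], [-82.01, 121.73], [-58.28, 71.71], [-173.87, 95.51], [-174.79, -0.11], [-173.66, 173.66]. Speed limits (degrees/s): [136.94, 136.94, 172.46, 180, 180, 180].

## Interface

Orientations are given as [roll, pitch, yaw] about the fixed x, y, z axes, in that order (R = Rz(yaw) Ry(pitch) Rx(roll)).
In Python, from plant import r gives the robot as it stands. The module is installed in compiled form; this text tells all that it offers.
- The arm moves only by the tool play_rows, never from a script. Its argument "rows" is a list of rows, each an object with "slide": the shift along the tool's x, y, z as a fraction of full scale, a list of three; "delta_rot": the turn, a rotation vector about the tool's x, y, z as a fraction of full scale, a list of three; "fingers": the opening, from -1 (shut) to 1 (fully open). In form: [{"slide": [x, y, z], "delta_rot": [rx, ry, rz], "fingers": fingers}, ...]. A call has 1 to 8 rows; each row shifts and turns the commanded pose from where the row before left it, along the tool's axes as they then stand; what a row does not reach is not made up. Full scale, the value 1, is 0.15 m for a shift and 0.08 rad for a turn. A row lasts 1/8 s, in which the tool goes at most 62.5 mm and 10.7 degrees, less where a joint would pass 70% of its speed; a pose out of reach is approached as far as the arm can. A call with a number of a shift or a turn outside -1 to 1 is refused whole. A call with a gripper value outside its range is refused whole. The fingers move at their own pace and stop on an object; "squeeze" is the grip in N (left out, the last holds). Time passes only in rows, so rows that do not move let the fingers close. It gives the time, the measured TCP pose, the force, the opening and the grip force at its end, in the units of the state.
- r.get_state(): the state, without advancing time (a new reading comes with each control period).
- r.capture(name): name is "scene" or "top" or "wrist"; returns a dict with "image" (384x512x3 uint8, blue, green, red), "fx", "fy", "cx", "cy" (pixels), "R" (3x3) and "t" (3): a world point X has camera coordinates R X + t; the wrist camera has in their place "T_tool_cam" (4x4, takes a point from camera to tool coordinates, whose origin is the TCP and whose axes are the flange's). Camera axes: x right, y down, z forward; pixel columns grow to the right and rows downward; lengths in m; the calibration is good to about 2 mm. A picture is of the moment at which its call begins: read the wrist's pose just before it. There is no depth.
- r.close_job(): hands the job in; it is judged then, once.
The state is a dict: "time_s": time; "joints": joint angles; "qd": joint speeds; "joint_torque": joint torques, N m; "tcp_pos": TCP position; "eef_rot": TCP orientation; "contact_force": force on the tool from outside, world axes, zero at the start; "moment": the same for the moment, N m; "gripper_width": finger opening in m; "gripper_force": force on a finger pad.
Only numpy, scipy, OpenCV 4.12 (cv2) and the standard library are available. Lean on these libraries where they do the work, as an engineer would, in place of code of your own. Each camera call takes 0.05 s, during which the arm holds its last target. There are 200 camera calls.

## Task

Stand the brass bush upright in the vee of the small bench clamp and let go of it, then reach down inside the round guard and turn the knob clockwise until the jaw presses the bush home in the vee with about 16 N, hold that for a moment and let go. Work by feel: the knob turns lightly until the jaw meets the bush and then stiffens quickly, and overtightening spoils the bush. Do not press hard on the guard, and leave the other parts where they stand.

Things in the scene. Friction and masses are not known exactly. Their poses are not given: they have to be found in the camera images.
- clamp: Small bench clamp fixed on the table: dark steel base plate 96 x 190 x 14 mm. Origin under the plate, x across the clamp, y along it, z up. Along y: guarded knob (axis at -50 mm), sliding jaw with pad, nest (+52 mm), fixed vee. Vee, pad and jaw stand at most 18 mm above the plate; vee and pad are 22 mm wide where they touch the bush, so fingers holding it across x pass outside them.
- nest (a point): Centre of the nest on top of the base plate (14 mm above the table), with the clamp's axes: where the centre of the bush's underside is when it bears on both faces of the vee. The pad stands at -y and leaves 7 to 14 mm of play at the start, so the bush goes in from above best about 3 mm to -y of this point; the closing jaw pushes it home.
- bush: The brass guide bush, a plain upright sleeve 28 mm across and 22 mm high, 60 g, the narrowest and tallest of the three rings to the right of the clamp, which stand 55 mm or more apart in a row leading away from the robot. Origin at the centre of its underside, z up along its axis. It rests on the table to begin with.
- bush_mid (a point): Centre of the brass bush, half-way up (11 mm above its underside).
- guard: Round aluminium guard round the knob: an upright tube, inside diameter 84 mm, wall 4 mm, from 20 mm (floor of the recess) to 64 mm above the table. Origin at the centre of the recess floor, on the knob's axis. Fingers must go in only part-way open (about 20 to 30 mm apart). A push of more than 20 N on it is too hard.
- knob_grip (a point): Middle of the knob's grip, on its upright axis, 41 mm above the table. The grip is a black bar 44 mm long (point x), 14 mm thick (point y) and 30 mm high; its top is 56 mm above the table, 8 mm below the rim of the guard. z up; the point turns with the knob.
- knob (a joint): Knob angle in rad, 0 at the start, grows clockwise seen from above, to 1.9. It turns with a light drag of 0.06 N m and drives the jaw 12 mm per rad. The jaw meets the bush at 0.58 to 1.17 rad (not measured); then the torque rises by 1.1 N m per rad, 0.012 N m per newton of grip: by 0.10 at 8 N (below: loose), 0.19 at 16 N (wanted), 0.29 at 24 N (above: spoilt). Let go, it eases back to about 5 N.
- jaw: The sliding jaw, a steel block 30 x 18 x 17 mm; on its front a steel pad 22 x 6 x 16 mm on a set screw, sprung at 8 N per mm, presses the bush into the vee. The jaw's origin coincides with the clamp's at the start and moves along y with the jaw; how far the pad stands out from the jaw differs by up to 7 mm and is not told by it.
- steel_collar: Steel collar, 36 mm across and 16 mm high, standing among the rings. Leave it. Origin at the centre of its underside.
- black_collar: Black stop collar, 43 mm across and 19 mm high, standing among the rings. Leave it. Origin at the centre of its underside.
- box_corner (a point): Top corner, nearest the clamp and the robot, of the tall grey control box that stands fixed on the table; from here it runs 129 mm to world +y, 246 mm to +x and down to the table, 242 mm below. Keep the arm out of it.
- punch: Spare steel punch standing on its 22 mm flange, 54 mm high, to the left of the clamp, nearer the robot. Leave it. Origin at the centre of its underside.

How it is judged (in metres and radians):
On the way, in this order (a step that is already met when the one before it is completed fails the run):
1. the bush stands in the nest, let go, not yet clamped (horizontal distance between bush and nest below 0.014 m and z of bush in the frame of nest between -0.003 and 0.003 m and angle between bush's own z axis and vertical below 0.09 rad and contact force between the fingers and bush below 0.5 N and contact force between jaw and bush below 3 N), for 0.2 s.
2. the knob is turned until the jaw presses the bush home with at least 8 N (horizontal distance between bush and nest below 0.005 m and z of bush in the frame of nest between -0.003 and 0.003 m and angle between bush's own z axis and vertical below 0.09 rad and contact force between jaw and bush above 8 N and value of joint knob above 0.3 rad), for 0.2 s.
At the end, for the whole second after the job is handed in: The brass bush stands upright (within 5 degrees) on the base plate in the vee (within 5 mm of the nest's centre, underside within 3 mm of the plate), gripped by the jaw's pad with 2 to 24 N and at rest, the knob still, the collars and the punch within 30 mm of where they stood (horizontal distance between bush and nest below 0.005 m and z of bush in the frame of nest between -0.003 and 0.003 m and angle between bush's own z axis and vertical below 0.09 rad and contact force between jaw and bush between 2 and 24 N and linear speed of bush below 0.01 m/s and velocity of joint knob below 0.05 rad/s and distance of each of steel_collar, black_collar, punch from where it was at the start of the episode below 0.03 m); the robot touches nothing.
It fails at once if the jaw squeezes the bush with more than 24 N (contact force between jaw and bush above 24 N).
It fails at once if the robot presses on the guard with more than 20 N (contact force between any of the arm, the fingers and guard above 20 N).
It fails at once if the steel collar is moved by more than 30 mm (distance of steel_collar from where it was at the start of the episode above 0.03 m).
It fails at once if the black collar is moved by more than 30 mm (distance of black_collar from where it was at the start of the episode above 0.03 m).
It fails at once if the punch is moved by more than 30 mm (distance of punch from where it was at the start of the episode above 0.03 m).
It also fails if it takes over 72 s, if anything falls off the work surface, if the arm or the gripper's body presses on something with over 40 N, if the wrist force passes 120 N, or if a joint passes its speed limit or range.

## Working session

There is one attempt and no reset: what is moved stays moved. The work goes in short steps, Python scripts to look and compute and a tool call to move; the robot and the scene stay as the last step left them, time stands still between calls to the robot, and variables do not carry over. Pictures are saved under pics/ and viewed, at most 10 in all, crops included, and the job is handed in when it is done.

Besides the shell and the picture viewer there is one more tool, called after ">>>" as a command line: name --argument value ..., lists and objects as JSON in quotes. play_rows: Moves the arm, as the interface text tells. Shift numbers are shares of 0.15 m and turn numbers shares of 0.08 rad, none past 1 either way. Its arguments: {"type":"object","properties":{"rows":{"type":"array"},"squeeze":{"type":"number"}},"required":["rows"]}

```bash
mkdir -p pics; python3 - <<'E'
from plant import r
import cv2,numpy as np
s=r.get_state();print(s)
for n in("scene","top"):
    c=r.capture(n);cv2.imwrite(f"pics/{n}0.png",c["image"]);print(n,c["fx"],c["fy"],c["cx"],c["cy"],c["R"],c["t"])
E
```

```text
{'time_s': 0.0, 'joints': array([ 7.97594022e+01,  2.05900564e+01,  6.31860884e-01, -2.27428468e-02,
       -7.01370689e+01, -1.65058396e+01]), 'qd': array([-0.0277901 ,  0.01412718,  0.0053603 ,  0.04888614,  0.07234781,
       -0.00989552]), 'joint_torque': array([-1.87743390e-03, -5.82716596e+01,  2.93065274e+01,  6.99745461e+00,
        6.86368949e-03, -1.67727899e-04]), 'tcp_pos': array([0.30357252, 0.60229766, 0.22561549]), 'eef_rot': array([ 1.79902587e+02, -6.57021897e-03, -2.67541770e+01]), 'contact_force': array([-0.19339844,  0.30879007,  0.36895053]), 'moment': array([ 0.04092526,  0.00985273, -0.00206012]), 'gripper_force': 0.0, 'gripper_width': 0.0878441557849805}
scene 395.42413332143076 395.42413332143076 254.42491437811984 200.73839936849254 [[ 0.5815091  -0.81344127 -0.01266778]
 [-0.3898368  -0.2649501  -0.88194598]
 [ 0.71405493  0.51779798 -0.47118024]] [-0.43419027  0.270316    0.66895168]
top 458.74305092076804 458.74305092076804 256.3641687413019 191.93683157396484 [[ 1.46216768e-02 -9.99893083e-01 -1.68301429e-04]
 [-9.76626027e-01 -1.42453370e-02 -2.14473015e-01]
 [ 2.14447686e-01  3.30032265e-03 -9.76729900e-01]] [-0.17156795  0.51519105  1.09770796]
```

View pics/top0.png

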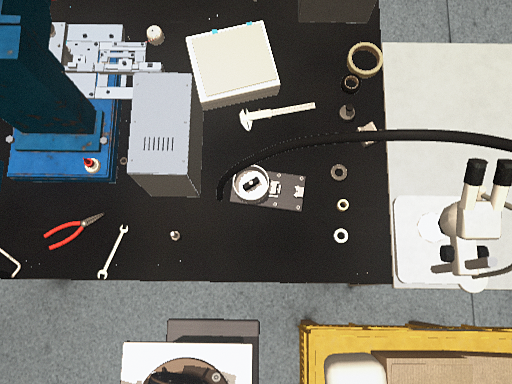

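View pics/scene0.png

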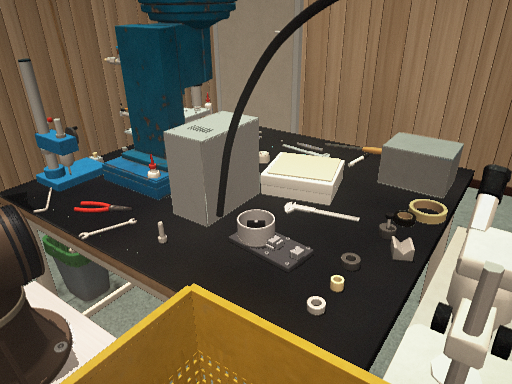

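Top view: bush (343,204), steel collar (340,236), black collar (339,172), guard (251,184), vee about (299,192), punch (175,236), box's near corner about (193,195). A hose arches over the table from (220,195).

```bash
cat > h.py <<'E'
import numpy as np,cv2
from scipy.spatial.transform import Rotation as Rn
def ray(c,u,v):
    d=np.array([(u-c["cx"])/c["fx"],(v-c["cy"])/c["fy"],1.])
    R=np.array(c["R"]);return -R.T@np.array(c["t"]),R.T@d
def at(c,u,v,z):
    o,d=ray(c,u,v);return o+d*(z-o[2])/d[2]
def tri(c1,p1,c2,p2):
    o1,d1=ray(c1,*p1);o2,d2=ray(c2,*p2)
    k=np.linalg.lstsq(np.c_[d1,-d2],o2-o1,rcond=None)[0]
    a,b=o1+k[0]*d1,o2+k[1]*d2;return (a+b)/2,np.linalg.norm(a-b)
def proj(c,X):
    p=np.array(c["R"])@X+np.array(c["t"]);return np.array([c["cx"]+c["fx"]*p[0]/p[2],c["cy"]+c["fy"]*p[1]/p[2]])
def wrist(c,s):
    T=np.eye(4);T[:3,:3]=Rn.from_euler("xyz",s["eef_rot"],degrees=True).as_matrix();T[:3,3]=s["tcp_pos"]
    M=np.linalg.inv(T@np.array(c["T_tool_cam"]));c["R"]=M[:3,:3];c["t"]=M[:3,3];return c
E
python3 - <<'E'
from plant import r
from h import *
np.set_printoptions(precision=4,suppress=True)
t=r.capture("top");s=r.capture("scene")
for n,p,z in[("bush",(343,204),.022),("steel",(340,236),.016),("black",(339,172),.019),("guard",(250.5,184),.064),("nest",(299,192),.03),("punch",(175,236),.054),("box",(193,196),.242)]:
    print(n,at(t,*p,z))
print("bush s",at(s,337,278,.022),"guard s",at(s,256,221,.064))
# hose: for a few top pixels find scene intersection by z scan
for p in[(225,180),(260,151),(300,139),(400,131)]:
    for z in(.1,.2,.3,.4,.5,.6): print(p,z,at(t,*p,z)[:2],proj(s,at(t,*p,z)))
a=cv2.resize(t["image"][150:250,210:360],None,fx=5,fy=5,interpolation=cv2.INTER_CUBIC)
b=cv2.resize(s["image"][200:330,220:380],None,fx=4.6,fy=4.6,interpolation=cv2.INTER_CUBIC)
cv2.imwrite("pics/tc.png",a);cv2.imwrite("pics/sc.png",b)
E
```

```text
bush [ 0.4965 -0.3875  0.022 ]
steel [ 0.4145 -0.3788  0.016 ]
black [ 0.5824 -0.3798  0.019 ]
guard [ 0.536  -0.1491  0.064 ]
nest [ 0.5248 -0.2736  0.03  ]
punch [0.4038 0.0351 0.054 ]
box [ 0.4661 -0.032   0.242 ]
bush s [ 0.4984 -0.3868  0.022 ] guard s [ 0.533  -0.1583  0.064 ]
(225, 180) 0.1 [ 0.5365 -0.0875] [232.8933 199.1518]
(225, 180) 0.2 [ 0.5119 -0.0949] [227.0061 165.0208]
(225, 180) 0.3 [ 0.4873 -0.1024] [220.1381 125.2036]
(225, 180) 0.4 [ 0.4628 -0.1098] [212.0219  78.15  ]
(225, 180) 0.5 [ 0.4382 -0.1172] [202.2833  21.6902]
(225, 180) 0.6 [ 0.4136 -0.1246] [190.3817 -47.3096]
(260, 151) 0.1 [ 0.6114 -0.1716] [278.7598 196.3579]
(260, 151) 0.2 [ 0.5799 -0.1713] [271.9062 162.6296]
(260, 151) 0.3 [ 0.5484 -0.1709] [263.9068 123.2626]
(260, 151) 0.4 [ 0.5168 -0.1706] [254.448   76.7138]
(260, 151) 0.5 [ 0.4853 -0.1702] [243.0905  20.8206]
(260, 151) 0.6 [ 0.4538 -0.1699] [229.1986 -47.5447]
(300, 139) 0.1 [ 0.6439 -0.2704] [321.1525 201.8934]
(300, 139) 0.2 [ 0.6094 -0.2609] [313.1254 167.0608]
(300, 139) 0.3 [ 0.5749 -0.2514] [303.7697 126.463 ]
(300, 139) 0.4 [ 0.5403 -0.242 ] [292.7259  78.5398]
(300, 139) 0.5 [ 0.5058 -0.2325] [279.4918  21.1118]
(300, 139) 0.6 [ 0.4713 -0.223 ] [263.3439 -48.9601]
(400, 131) 0.1 [ 0.6684 -0.5193] [433.3575 228.9084]
(400, 131) 0.2 [ 0.6316 -0.4869] [421.3638 188.8215]
(400, 131) 0.3 [ 0.5949 -0.4544] [407.4778 142.41  ]
(400, 131) 0.4 [ 0.5581 -0.4219] [391.2133  88.0489]
(400, 131) 0.5 [ 0.5213 -0.3895] [371.9021  23.5044]
(400, 131) 0.6 [ 0.4845 -0.357 ] [348.5994 -54.3806]
```

View pics/tc.png

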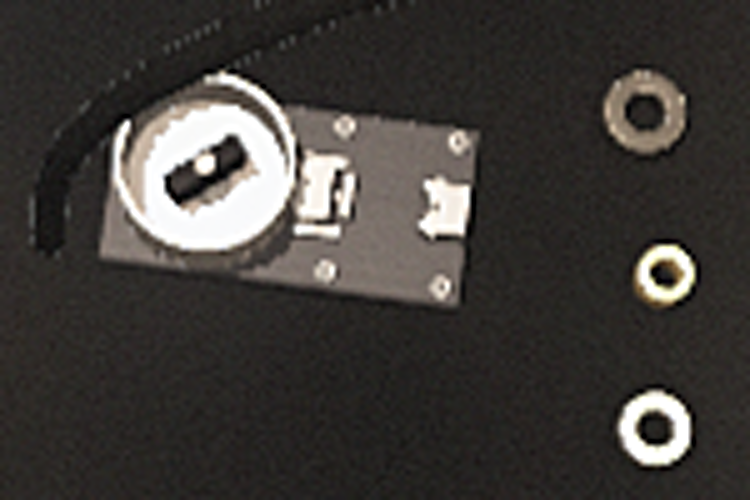

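Crop of the top view (5x, offset 210,150): guard rim centre near (206,165), knob bar from (165,190) to (245,152), pad near (345,195), vee near (440,207), bush centre (666,272). The hose passes over or near the guard, so I'll check where it runs.

```bash
python3 - <<'E'
from plant import r
from h import *
s=r.capture("scene");t=r.capture("top")
a=cv2.resize(s["image"][0:300,190:390],None,fx=2,fy=2,interpolation=cv2.INTER_CUBIC)
b=cv2.resize(t["image"][110:260,190:400],None,fx=2,fy=2,interpolation=cv2.INTER_CUBIC)
b=cv2.copyMakeBorder(b,0,300,0,0,cv2.BORDER_CONSTANT)
o=np.clip(np.hstack([a,b[:, :400]]).astype(float)*1.8,0,255).astype(np.uint8)
cv2.imwrite("pics/hose.png",o)
E
```

```text
(no output)
```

View pics/hose.png

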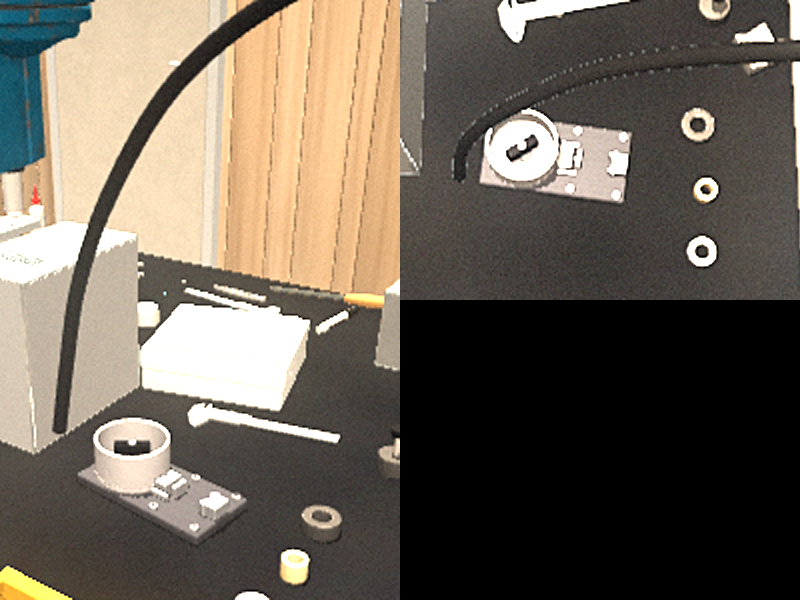

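```bash
python3 - <<'E'
from plant import r
from h import *
np.set_printoptions(precision=3,suppress=True)
s=r.capture("scene");t=r.capture("top")
T=[(220,199),(220,190),(224,180),(232,170),(245,160),(265,151),(290,142),(320,136),(350,134),(380,134)]
P=np.vstack([np.linspace(T[i],T[i+1],20) for i in range(len(T)-1)])
for p in[(220,215),(223,185),(227,160),(234,125),(243,95),(256,68),(272,43),(290,25),(310,11),(330,1)]:
    L=[tri(s,p,t,q) for q in P];i=np.argmin([l[1] for l in L]);print(p,P[i],*L[i])
for p in[(207,165,.064),(345,195,.03),(440,207,.03)]: print(at(t,210+p[0]/5,150+p[1]/5,p[2]))
# plate corners
for p in[(480,130),(460,305),(100,258)]: print("plate",at(t,210+p[0]/5,150+p[1]/5,.014))
for p in[(165,190),(245,152),(206,165)]: print("knob",at(t,210+p[0]/5,150+p[1]/5,.056))
E
```

```text
(220, 215) [220.    196.632] [ 0.502 -0.074  0.068] 0.00022501702105585123
(223, 185) [221.263 186.842] [ 0.508 -0.083  0.148] 1.002679771756244e-05
(227, 160) [224.842 178.947] [ 0.511 -0.096  0.212] 0.0006007104369854279
(234, 125) [234.053 168.421] [ 0.512 -0.119  0.297] 0.000154816377429656
(243, 95) [246.053 159.526] [ 0.512 -0.145  0.363] 0.0005465577299539206
(256, 68) [265. 151.] [ 0.511 -0.179  0.418] 0.0007057845033821227
(272, 43) [287.368 142.947] [ 0.511 -0.215  0.464] 0.0009162275330864325
(290, 25) [312.105 137.579] [ 0.51  -0.252  0.494] 0.0011484303881013891
(310, 11) [337.368 134.842] [ 0.508 -0.289  0.516] 0.0008888031178794925
(330, 1) [364.211 134.   ] [ 0.504 -0.325  0.531] 0.0005917842107052839
[ 0.539 -0.151  0.064]
[ 0.532 -0.222  0.03 ]
[ 0.526 -0.271  0.03 ]
plate [ 0.572 -0.294  0.014]
plate [ 0.478 -0.283  0.014]
plate [ 0.5   -0.096  0.014]
knob [ 0.527 -0.13   0.056]
knob [ 0.548 -0.17   0.056]
knob [ 0.541 -0.151  0.056]
```

```bash
cat >> h.py <<'E'
def plan(wps,start=None):
    """wps: (x,y,z,yaw,nrows); prints rows [slide],[rot] for a tool pointing down, tracking rounding"""
    from plant import r
    s=r.get_state();p=np.array(s["tcp_pos"]);R=Rn.from_euler("xyz",s["eef_rot"],degrees=True)
    for x,y,z,yaw,n in wps:
        Rg=Rn.from_euler("xyz",[180,0,yaw],degrees=True);print("->",x,y,z,yaw)
        for k in range(n,0,-1):
            sl=np.round(R.inv().apply((np.array([x,y,z])-p)/k)/.15,3)
            ro=np.round((R.inv()*Rg).as_rotvec()/k/.08,2)
            print(sl.tolist(),ro.tolist());p=p+R.apply(sl*.15);R=R*Rn.from_rotvec(ro*.08)
E
python3 -c "
from h import *
plan([(.26,.42,.33,-26.75,4),(.38,.22,.33,-26.75,5),(.405,0,.33,-26.75,5),(.40,-.15,.33,-26.75,3),(.35,-.32,.28,-26.75,4)])"
```

```text
-> 0.26 0.42 0.33 -26.75
[0.072, 0.305, -0.173] [0.0, -0.0, 0.0]
[0.072, 0.305, -0.172] [0.0, -0.0, 0.0]
[0.072, 0.305, -0.173] [0.0, -0.0, 0.0]
[0.072, 0.304, -0.172] [0.0, -0.0, 0.0]
-> 0.38 0.22 0.33 -26.75
[0.263, 0.166, 0.0] [0.0, -0.0, 0.0]
[0.263, 0.166, 0.0] [0.0, -0.0, 0.0]
[0.263, 0.166, 0.0] [0.0, -0.0, 0.0]
[0.263, 0.166, 0.0] [0.0, -0.0, 0.0]
[0.262, 0.167, 0.0] [0.0, -0.0, 0.0]
-> 0.405 0 0.33 -26.75
[0.162, 0.247, 0.0] [0.0, -0.0, 0.0]
[0.162, 0.247, 0.0] [0.0, -0.0, 0.0]
[0.162, 0.247, 0.0] [0.0, -0.0, 0.0]
[0.162, 0.247, 0.0] [0.0, -0.0, 0.0]
[0.161, 0.247, 0.0] [0.0, -0.0, 0.0]
-> 0.4 -0.15 0.33 -26.75
[0.14, 0.303, 0.0] [0.0, -0.0, 0.0]
[0.14, 0.302, 0.0] [0.0, -0.0, 0.0]
[0.14, 0.303, 0.001] [0.0, -0.0, 0.0]
-> 0.35 -0.32 0.28 -26.75
[0.053, 0.29, 0.083] [0.0, -0.0, 0.0]
[0.053, 0.291, 0.083] [0.0, -0.0, 0.0]
[0.053, 0.29, 0.084] [0.0, -0.0, 0.0]
[0.054, 0.291, 0.083] [0.0, -0.0, 0.0]
```

>>> play_rows --rows '[{"slide":[0.072,0.305,-0.173],"delta_rot":[0,0,0],"fingers":0.1},{"slide":[0.072,0.305,-0.173],"delta_rot":[0,0,0],"fingers":0.1},{"slide":[0.072,0.305,-0.173],"delta_rot":[0,0,0],"fingers":0.1},{"slide":[0.072,0.305,-0.173],"delta_rot":[0,0,0],"fingers":0.1},{"slide":[0.263,0.166,0],"delta_rot":[0,0,0],"fingers":0.1},{"slide":[0.263,0.166,0],"delta_rot":[0,0,0],"fingers":0.1},{"slide":[0.263,0.166,0],"delta_rot":[0,0,0],"fingers":0.1}]' --squeeze 12

```text
time_s: 1.27
tcp_pos: [0.3324, 0.2986, 0.3309]
eef_rot: [-179.9, 0.0, -26.7]
contact_force: [-0.2, 0.6, 0.5]
gripper_width: 0.0482
gripper_force: 0.0
```

>>> play_rows --rows '[{"slide":[0.263,0.166,0],"delta_rot":[0,0,0],"fingers":0.1},{"slide":[0.263,0.166,0],"delta_rot":[0,0,0],"fingers":0.1},{"slide":[0.162,0.247,0],"delta_rot":[0,0,0],"fingers":0.1},{"slide":[0.162,0.247,0],"delta_rot":[0,0,0],"fingers":0.1},{"slide":[0.162,0.247,0],"delta_rot":[0,0,0],"fingers":0.1},{"slide":[0.162,0.247,0],"delta_rot":[0,0,0],"fingers":0.1},{"slide":[0.162,0.247,0],"delta_rot":[0,0,0],"fingers":0.1}]'

```text
time_s: 2.15
tcp_pos: [0.4051, -0.0016, 0.3308]
eef_rot: [-179.9, -0.0, -26.7]
contact_force: [0.5, -1.6, 0.2]
gripper_width: 0.0479
gripper_force: 0.0
```

>>> play_rows --rows '[{"slide":[0.14,0.302,0],"delta_rot":[0,0,0],"fingers":0.1},{"slide":[0.14,0.302,0],"delta_rot":[0,0,0],"fingers":0.1},{"slide":[0.14,0.302,0],"delta_rot":[0,0,0],"fingers":0.1},{"slide":[0.053,0.29,0.083],"delta_rot":[0,0,0],"fingers":0.1},{"slide":[0.053,0.29,0.083],"delta_rot":[0,0,0],"fingers":0.1},{"slide":[0.053,0.29,0.083],"delta_rot":[0,0,0],"fingers":0.1},{"slide":[0.053,0.29,0.083],"delta_rot":[0,0,0],"fingers":0.1}]'

```text
time_s: 3.02
tcp_pos: [0.3498, -0.321, 0.2805]
eef_rot: [-180.0, -0.1, -26.7]
contact_force: [-0.1, 0.5, 0.1]
gripper_width: 0.0484
gripper_force: 0.0
```

```bash
python3 -c "
from h import *
plan([(.35,-.32,.26,-96.5,16),(.44,-.36,.20,-96.5,3)])"
```

```text
-> 0.35 -0.32 0.26 -96.5
[-0.0, -0.0, 0.009] [-0.0, -0.0, 0.95]
[-0.0, -0.0, 0.009] [-0.0, -0.0, 0.95]
[-0.0, -0.0, 0.008] [-0.0, -0.0, 0.95]
[-0.0, -0.0, 0.009] [-0.0, -0.0, 0.95]
[-0.0, -0.0, 0.008] [-0.0, -0.0, 0.95]
[-0.0, -0.0, 0.009] [-0.0, -0.0, 0.95]
[-0.0, -0.0, 0.008] [-0.0, -0.0, 0.95]
[-0.001, -0.001, 0.009] [-0.0, -0.0, 0.95]
[-0.001, -0.0, 0.008] [-0.0, -0.0, 0.95]
[-0.0, -0.0, 0.009] [-0.0, -0.0, 0.95]
[-0.001, -0.0, 0.008] [-0.0, -0.0, 0.95]
[-0.001, -0.001, 0.009] [-0.0, -0.0, 0.95]
[-0.0, -0.0, 0.008] [-0.0, -0.0, 0.95]
[-0.001, -0.0, 0.009] [-0.0, -0.0, 0.96]
[-0.001, -0.001, 0.008] [-0.01, -0.0, 0.95]
[-0.0, -0.0, 0.009] [-0.0, -0.0, 0.96]
-> 0.44 -0.36 0.2 -96.5
[0.066, -0.209, 0.133] [-0.0, -0.0, -0.0]
[0.065, -0.209, 0.133] [-0.0, -0.0, -0.0]
[0.066, -0.209, 0.134] [-0.0, -0.0, -0.0]
```

>>> play_rows --rows '[{"slide":[0,0,0],"delta_rot":[0,0,0.95],"fingers":0.1},{"slide":[0,0,0],"delta_rot":[0,0,0.95],"fingers":0.1},{"slide":[0,0,0],"delta_rot":[0,0,0.95],"fingers":0.1},{"slide":[0,0,0],"delta_rot":[0,0,0.95],"fingers":0.1},{"slide":[0,0,0],"delta_rot":[0,0,0.95],"fingers":0.1},{"slide":[0,0,0],"delta_rot":[0,0,0.95],"fingers":0.1},{"slide":[0,0,0],"delta_rot":[0,0,0.95],"fingers":0.1},{"slide":[0,0,0],"delta_rot":[0,0,0.95],"fingers":0.1}]'

```text
time_s: 4.03
tcp_pos: [0.3504, -0.3195, 0.2807]
eef_rot: [-180.0, -0.0, -61.7]
contact_force: [0.4, 0.4, 0.0]
gripper_width: 0.0482
gripper_force: 0.0
```

>>> play_rows --rows '[{"slide":[0,0,0],"delta_rot":[0,0,0.95],"fingers":0.1},{"slide":[0,0,0],"delta_rot":[0,0,0.95],"fingers":0.1},{"slide":[0,0,0],"delta_rot":[0,0,0.95],"fingers":0.1},{"slide":[0,0,0],"delta_rot":[0,0,0.95],"fingers":0.1},{"slide":[0,0,0],"delta_rot":[0,0,0.95],"fingers":0.1},{"slide":[0,0,0],"delta_rot":[0,0,0.95],"fingers":0.1},{"slide":[0,0,0],"delta_rot":[0,0,0.95],"fingers":0.1},{"slide":[0,0,0],"delta_rot":[0,0,0.95],"fingers":0.1}]'

```text
time_s: 5.03
tcp_pos: [0.3504, -0.3195, 0.2807]
eef_rot: [-180.0, -0.0, -96.6]
contact_force: [-0.2, 0.0, -1.1]
gripper_width: 0.0481
gripper_force: 0.0
```

>>> play_rows --rows '[{"slide":[0.02,-0.25,0],"delta_rot":[0,0,0],"fingers":0.1},{"slide":[0.02,-0.25,0],"delta_rot":[0,0,0],"fingers":0.1},{"slide":[0.02,-0.25,0],"delta_rot":[0,0,0],"fingers":0.1},{"slide":[0,0,0],"delta_rot":[0,0,0],"fingers":0.1},{"slide":[0,0,0],"delta_rot":[0,0,0],"fingers":0.1}]'

```text
time_s: 5.65
tcp_pos: [0.4609, -0.3409, 0.2803]
eef_rot: [180.0, 0.0, -96.4]
contact_force: [-0.5, -0.2, 0.0]
gripper_width: 0.048
gripper_force: 0.0
```

```bash
python3 - <<'E'
from plant import r
from h import *
s=r.get_state();c=r.capture("wrist");cv2.imwrite("pics/w1.png",c["image"])
c=wrist(c,s);print(s["tcp_pos"],s["eef_rot"],c["T_tool_cam"],c["fx"])
for X in[(.497,-.387,.022),(.5275,-.2525,.014),(.539,-.151,.056),(.4145,-.379,.016)]: print(proj(c,np.array(X)))
E
```

```text
[ 0.46085228 -0.34094272  0.28026192] [ 1.79957465e+02  1.28594960e-02 -9.64139660e+01] [[ 6.96378563e-04 -9.67729648e-01 -2.51989767e-01  6.68763233e-02]
 [ 9.99999720e-01  7.43201604e-04 -9.06380411e-05  1.06191090e-03]
 [ 2.74992319e-04 -2.51989634e-01  9.67729895e-01 -1.58400053e-01]
 [ 0.00000000e+00  0.00000000e+00  0.00000000e+00  1.00000000e+00]] 301.2775875493465
[221.56783483 131.24098501]
[214.21826978 223.89624748]
[212.81295598 300.49210964]
[282.14132899 130.07922541]
```

View pics/w1.png

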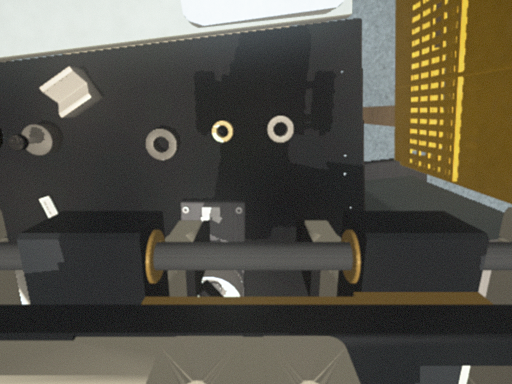

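The wrist picture shows the bush at (222,131), where it was predicted, with black collar (161,144), steel collar (280,129) and the clamp's vee end around (207,213). Next I'll zoom in on the clamp in this same view, and refine the bush by code.

```bash
python3 - <<'E'
from plant import r
from h import *
im=cv2.imread("pics/w1.png");cv2.imwrite("pics/w1c.png",cv2.resize(im[190:310,165:265],None,fx=5,fy=5,interpolation=cv2.INTER_CUBIC))
s=r.get_state();c=wrist(r.capture("wrist"),s)
sub=im[110:152,200:245].astype(int);m=(sub[...,2]-sub[...,0]>50).astype(np.uint8)
ys,xs=np.nonzero(m);print(len(xs),xs.min()+200,xs.max()+200,ys.min()+110,ys.max()+110)
u,v=(xs.min()+xs.max())/2+200,(ys.min()+ys.max())/2+110
print(at(c,u,v,.018))
plan([(.497,-.387,.10,-96.5,4),(.497,-.387,.003,-96.5,4)])
E
```

```text
194 212 232 120 141
[ 0.49661673 -0.38776762  0.018     ]
-> 0.497 -0.387 0.1 -96.5
[0.069, -0.069, 0.301] [-0.0, -0.0, 0.0]
[0.07, -0.069, 0.302] [-0.0, -0.0, 0.01]
[0.069, -0.069, 0.301] [-0.0, -0.0, 0.0]
[0.069, -0.069, 0.302] [-0.0, -0.0, 0.01]
-> 0.497 -0.387 0.003 -96.5
[0.0, 0.0, 0.162] [-0.0, -0.0, -0.0]
[0.0, 0.0, 0.162] [-0.0, -0.0, -0.0]
[0.0, 0.0, 0.161] [-0.0, -0.0, -0.0]
[0.0, 0.001, 0.162] [-0.0, -0.0, -0.0]
```

View pics/w1c.png

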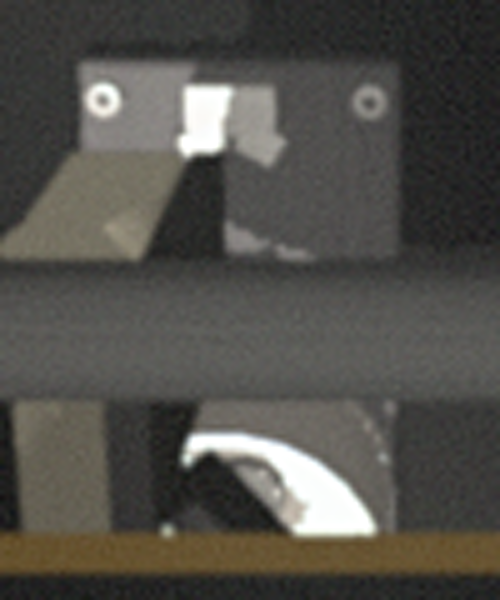

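The zoom (5x, offset 165,190) shows the plate's far corners at (78,62) and (398,66), screws at (103,100) and (370,102), and the vee's back edge from (185,86) to (275,86). Descending on the bush.

>>> play_rows --rows '[{"slide":[0.069,-0.069,0.3],"delta_rot":[0,0,0],"fingers":0.1},{"slide":[0.07,-0.068,0.3],"delta_rot":[0,0,0],"fingers":0.1},{"slide":[0.069,-0.068,0.3],"delta_rot":[0,0,0],"fingers":0.1},{"slide":[0.07,-0.068,0.3],"delta_rot":[0,0,0],"fingers":0.1},{"slide":[0,0,0.16],"delta_rot":[0,0,0],"fingers":0.1},{"slide":[0,0,0.16],"delta_rot":[0,0,0],"fingers":0.1},{"slide":[0,0,0.16],"delta_rot":[0,0,0],"fingers":0.1},{"slide":[0,0,0.1],"delta_rot":[0,0,0],"fingers":0.1}]'

```text
time_s: 6.75
tcp_pos: [0.4966, -0.387, 0.0131]
eef_rot: [180.0, 0.0, -96.4]
contact_force: [-0.7, 0.9, -0.2]
gripper_width: 0.0487
gripper_force: 0.0
```

```bash
python3 - <<'E'
from plant import r
from h import *
c=r.capture("wrist")
w=wrist(c,{"tcp_pos":[0.46085228,-0.34094272,0.28026192],"eef_rot":[179.957465,0.01286,-96.413966]})
p=lambda u,v:(165+u/5,190+v/5)
A=at(w,*p(78,62),.014);B=at(w,*p(398,66),.014);V=at(w,*p(230,86),.032)
S=[at(w,*p(103,100),.015),at(w,*p(370,102),.015)]
print(A,B,np.linalg.norm(A-B),V,S)
xa=(A-B)/np.linalg.norm(A-B);ang=np.degrees(np.arctan2(xa[1],xa[0]));print("edge yaw",ang)
y=np.array([xa[1],-xa[0],0]);M=(A+B)/2
print("y",y,"nest from end",M-.043*y,"knob",M-.145*y)
s=r.get_state();print(s["tcp_pos"],s["eef_rot"],s["gripper_width"])
E
```

```text
[ 0.57184362 -0.29132548  0.014     ] [ 0.4784051  -0.27963655  0.014     ] 0.09416680967889393 [ 0.52524962 -0.28446185  0.032     ] [array([ 0.56622469, -0.27920323,  0.015     ]), array([ 0.48788044, -0.26981379,  0.015     ])]
edge yaw -7.130521149098184
y [-0.12413007 -0.99226596  0.        ] nest from end [ 0.53046196 -0.24281358  0.014     ] knob [ 0.54312322 -0.14160245  0.014     ]
[ 0.49583357 -0.38658476  0.01139082] [ 1.79871296e+02  5.29252032e-02 -9.64520321e+01] 0.047995655874309096
```

>>> play_rows --rows '[{"slide":[0,0,0.045],"delta_rot":[0,0,0],"fingers":0.1},{"slide":[0,0,0],"delta_rot":[0,0,0],"fingers":0.1},{"slide":[0,0,0],"delta_rot":[0,0,0],"fingers":-1},{"slide":[0,0,0],"delta_rot":[0,0,0],"fingers":-1},{"slide":[0,0,0],"delta_rot":[0,0,0],"fingers":-1},{"slide":[0,0,0],"delta_rot":[0,0,0],"fingers":-1}]' --squeeze 12

```text
time_s: 7.55
tcp_pos: [0.4976, -0.3872, 0.0073]
eef_rot: [-180.0, -0.0, -96.4]
contact_force: [-0.9, -0.4, 3.4]
gripper_width: 0.0271
gripper_force: 12.0
```

```bash
python3 - <<'E'
from plant import r
from h import *
print(r.get_state()["tcp_pos"])
z=r.get_state()["tcp_pos"][2]
x,y,zz=r.get_state()["tcp_pos"]
plan([(x,y,.10,-96.8,2),(.528,-.248,.10,-96.8,4),(.528,-.248,z+.030,-96.8,2)])
E
```

```text
[ 0.49758375 -0.38720553  0.00725582]
-> 0.4975837487653887 -0.38720552690295057 0.1 -96.8
[0.0, -0.0, -0.309] [-0.0, -0.0, 0.04]
[0.0, -0.0, -0.309] [-0.01, -0.0, 0.05]
-> 0.528 -0.248 0.1 -96.8
[-0.236, -0.023, -0.0] [0.0, -0.0, -0.0]
[-0.236, -0.023, -0.0] [0.0, -0.0, -0.0]
[-0.237, -0.023, -0.0] [0.0, -0.0, -0.0]
[-0.236, -0.023, -0.001] [0.0, -0.0, -0.0]
-> 0.528 -0.248 0.03725582136627362 -96.8
[-0.0, 0.0, 0.209] [0.0, -0.0, -0.0]
[-0.0, 0.0, 0.21] [0.0, -0.0, -0.0]
```

>>> play_rows --rows '[{"slide":[0,0,-0.309],"delta_rot":[0,0,0.04],"fingers":-1},{"slide":[0,0,-0.309],"delta_rot":[0,0,0.05],"fingers":-1},{"slide":[-0.236,-0.023,0],"delta_rot":[0,0,0],"fingers":-1},{"slide":[-0.236,-0.023,0],"delta_rot":[0,0,0],"fingers":-1},{"slide":[-0.236,-0.023,0],"delta_rot":[0,0,0],"fingers":-1},{"slide":[-0.236,-0.023,0],"delta_rot":[0,0,0],"fingers":-1},{"slide":[0,0,0.18],"delta_rot":[0,0,0],"fingers":-1},{"slide":[0,0,0.18],"delta_rot":[0,0,0],"fingers":-1}]'

```text
time_s: 8.55
tcp_pos: [0.5282, -0.2474, 0.0452]
eef_rot: [-179.9, 0.0, -96.8]
contact_force: [0.5, -1.0, -0.3]
gripper_width: 0.0271
gripper_force: 12.0
```

```bash
python3 - <<'E'
from plant import r
from h import *
s=r.get_state();print(s["tcp_pos"],s["eef_rot"],s["contact_force"],s["joint_torque"])
a=r.capture("scene");w=r.capture("wrist")
i=cv2.resize(a["image"][200:300,220:340],None,fx=5,fy=5,interpolation=cv2.INTER_CUBIC)
cv2.imwrite("pics/n1.png",i)
for X in[(.528,-.248,.014),(.528,-.248,.035),(.528,-.248,.057)]:print((proj(a,np.array(X))-[220,200])*5)
E
```

```text
[ 0.52816961 -0.24744451  0.04521367] [-1.79939572e+02  7.61376498e-03 -9.67658793e+01] [ 0.54362529 -1.0036909  -0.30861556] [ 4.59314296e-01 -5.62871647e+01  2.28388953e+01  5.32998204e+00
 -7.60082491e-01 -1.37127237e-02]
[333.605419   259.45335588]
[334.79496136 221.62346698]
[336.06949557 181.09066299]
```

View pics/n1.png

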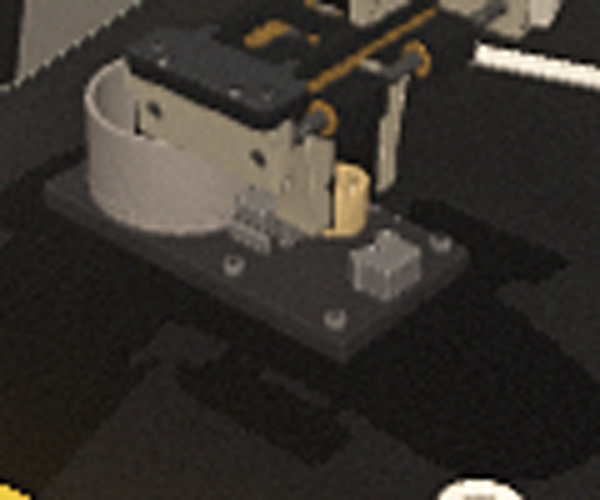

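Scene crop (5x, offset 220,200): the bush is hanging with its right edge at (370,200). The vee's tips are at (354,254) and (383,232), and the jaw is at (260,215). The bush sits about over the nest and perhaps 1–4 mm short in world x, so I'll shift it slightly and lower it by feel.

>>> play_rows --rows '[{"slide":[0,-0.012,0.03],"delta_rot":[0,0,0],"fingers":-1},{"slide":[0,0,0.03],"delta_rot":[0,0,0],"fingers":-1},{"slide":[0,0,0.03],"delta_rot":[0,0,0],"fingers":-1}]'

```text
time_s: 9.02
tcp_pos: [0.53, -0.2486, 0.0325]
eef_rot: [-179.9, -0.0, -96.8]
contact_force: [0.2, -0.3, -0.8]
gripper_width: 0.027
gripper_force: 12.0
```

>>> play_rows --rows '[{"slide":[0,0,0.02],"delta_rot":[0,0,0],"fingers":-1},{"slide":[0,0,0.02],"delta_rot":[0,0,0],"fingers":-1},{"slide":[0,0,0.01],"delta_rot":[0,0,0],"fingers":-1}]'

```text
time_s: 9.4
tcp_pos: [0.5295, -0.2484, 0.0243]
eef_rot: [180.0, -0.0, -96.8]
contact_force: [0.5, 1.3, 0.4]
gripper_width: 0.0271
gripper_force: 12.0
```

>>> play_rows --rows '[{"slide":[0,0,0.012],"delta_rot":[0,0,0],"fingers":-1},{"slide":[0,0,0],"delta_rot":[0,0,0],"fingers":-1}]'

```text
time_s: 9.65
tcp_pos: [0.5295, -0.2483, 0.0226]
eef_rot: [180.0, 0.0, -96.8]
contact_force: [-0.1, -1.1, -0.5]
gripper_width: 0.0273
gripper_force: 12.0
```

>>> play_rows --rows '[{"slide":[0,0,0.008],"delta_rot":[0,0,0],"fingers":-1},{"slide":[0,0,0],"delta_rot":[0,0,0],"fingers":-1}]'

```text
time_s: 9.9
tcp_pos: [0.5295, -0.2484, 0.0215]
eef_rot: [180.0, -0.0, -96.8]
contact_force: [-0.1, -0.7, -1.9]
gripper_width: 0.027
gripper_force: 12.0
```

>>> play_rows --rows '[{"slide":[0,0,0.006],"delta_rot":[0,0,0],"fingers":-1},{"slide":[0,0,0],"delta_rot":[0,0,0],"fingers":-1},{"slide":[0,0,0],"delta_rot":[0,0,0],"fingers":-1}]'

```text
time_s: 10.28
tcp_pos: [0.5297, -0.2484, 0.0212]
eef_rot: [-180.0, -0.0, -96.8]
contact_force: [-2.5, 1.4, 4.5]
gripper_width: 0.0271
gripper_force: 12.0
```

Touching down at the expected height, so I'll release and lift.

>>> play_rows --rows '[{"slide":[0,0,0],"delta_rot":[0,0,0],"fingers":0.1},{"slide":[0,0,0],"delta_rot":[0,0,0],"fingers":0.1},{"slide":[0,0,0],"delta_rot":[0,0,0],"fingers":0.1},{"slide":[0,0,-0.1],"delta_rot":[0,0,0],"fingers":0.1},{"slide":[0,0,-0.2],"delta_rot":[0,0,0],"fingers":0.1},{"slide":[0,0,-0.2],"delta_rot":[0,0,0],"fingers":-0.4},{"slide":[0,0,0],"delta_rot":[0,0,0],"fingers":-0.4}]'

```text
time_s: 11.15
tcp_pos: [0.5316, -0.2488, 0.0993]
eef_rot: [-179.7, -0.0, -96.8]
contact_force: [-0.2, 0.0, -0.5]
gripper_width: 0.0338
gripper_force: 0.0
```

```bash
python3 - <<'E'
from plant import r
from h import *
s=r.get_state();print(s["tcp_pos"],s["eef_rot"],s["gripper_width"],s["joints"])
a=r.capture("scene")
i=cv2.resize(a["image"][200:300,220:340],None,fx=5,fy=5,interpolation=cv2.INTER_CUBIC)
t=r.capture("top");j=cv2.resize(t["image"][150:250,210:360],None,fx=5,fy=5,interpolation=cv2.INTER_CUBIC)
cv2.imwrite("pics/n2.png",i)
E
```

```text
[ 0.53162757 -0.24880001  0.09932716] [-1.79663433e+02 -3.23203586e-02 -9.67969332e+01] 0.033802934073506964 [-5.98162226e+00  1.86127320e+01 -2.03785407e+01  4.79687411e-02
 -5.06726642e+01 -8.45507404e-01]
```

View pics/n2.png

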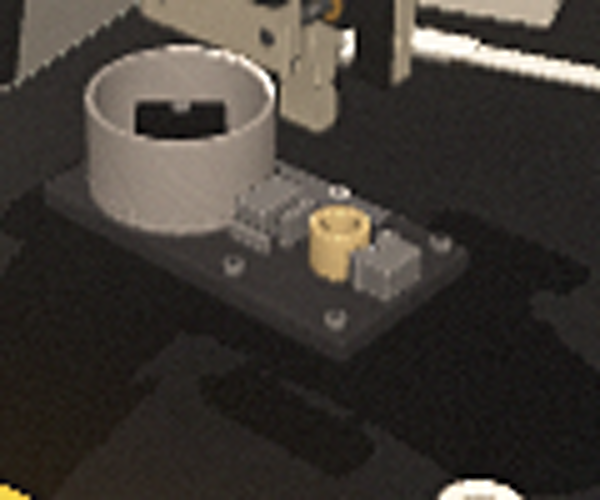

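The bush stands upright at (340,243), between the pad at (290,215) and the vee at (388,265). Now I'll get the knob's angle and centre by code.

```bash
python3 - <<'E'
from plant import r
from h import *
np.set_printoptions(precision=4,suppress=True)
t=r.capture("top");s=r.capture("scene");im0=cv2.imread("pics/top0.png");sc0=cv2.imread("pics/scene0.png")
for c,im,box in((t,im0,(240,176,262,194)),(s,sc0,(240,210,272,232))):
    x0,y0,x1,y1=box;g=cv2.cvtColor(im,cv2.COLOR_BGR2GRAY)[y0:y1,x0:x1]
    m=(g<70).astype(np.uint8);n,l,st,ce=cv2.connectedComponentsWithStats(m)
    k=1+np.argmax(st[1:,4]);v,u=np.nonzero(l==k);print(st[k],n)
    P=np.array([at(c,a+x0,b+y0,.05)[:2] for a,b in zip(u,v)]);C=P.mean(0);w,V=np.linalg.eigh(np.cov((P-C).T))
    print(C,np.degrees(np.arctan2(V[1,1],V[0,1])),4*np.sqrt(w)*.866)
print("rim top",at(t,210+206.5/5,150+164/5,.064),"rim scene",at(s,220+180/5,200+93.5/5,.064))
g=cv2.cvtColor(im0,cv2.COLOR_BGR2GRAY)[174:196,238:264];print(g)
E
```

```text
[ 3  1 16 14 89] 2
[ 0.5391 -0.1492] 124.49082991729252 [0.0167 0.0464]
[  7  10  19   8 114] 4
[ 0.5404 -0.1511] 119.04532643802044 [0.0307 0.0443]
rim top [ 0.5391 -0.151   0.064 ] rim scene [ 0.5417 -0.1522  0.064 ]
[[ 76 100 155 180 181 194 250 245 242 255 252 251 250 250 250 250 250 251
  252 251 252 255 255 254 138  63]
 [ 84 168 189 181 168 200 255 255 253 251 250 249 250 249 250 250 254 255
  255 255 252 251 253 255 252 138]
 [138 193 176 175 177 246 254 251 249 250 250 250 250 250 252 255 255 233
  224 241 255 252 251 253 255 252]
 [186 189 190 248 243 255 251 250 249 250 250 250 251 254 255 255 234  75
   45 123 255 255 252 250 253 255]
 [191 183 192 255 254 251 250 249 249 250 251 253 255 255 242 211  94  21
   30  45 195 255 254 250 250 255]
 [185 179 189 255 252 250 249 250 251 251 253 255 224 197  78  18  31  51
   49  39  95 252 255 252 250 252]
 [181 186 246 254 251 250 250 251 254 255 255 216 123 147  53  34  49  55
   59  52  40 157 255 253 250 250]
 [177 190 255 252 250 251 254 255 255 234 204 199 234 253 234  37  58  67
   51  33  16 114 253 255 251 250]
 [188 249
[... 817 characters left out ...]
49 146 251
  255 252 250 249 251 250 250 250]
 [195 255 251 251 255 255 243   0  62 113 160 166 134 109 170 251 240 255
  252 250 250 249 250 249 249 250]
 [173 236 253 250 251 255 255 230 145 170 188 194 250 242 245 255 254 251
  250 250 250 250 250 250 250 250]
 [207 241 253 250 250 251 255 255 249 247 182 249 255 255 254 251 250 250
  249 250 250 250 250 250 251 253]
 [254 243 253 250 250 249 251 252 254 254 241 254 252 250 250 249 250 250
  249 249 249 250 250 250 252 255]
 [253 251 242 252 251 250 250 251 250 251 251 251 251 250 249 250 249 250
  250 250 250 250 251 254 255 245]
 [154 242 255 255 251 250 250 250 250 250 250 250 249 249 250 250 250 250
  250 251 250 251 254 255 239 117]]
```

```bash
python3 -c "
from h import *
plan([(.533,-.249,.10,-60,8),(.54,-.151,.10,-60,6),(.54,-.151,.03,-60,5)])"
```

```text
-> 0.533 -0.249 0.1 -60
[0.0, -0.003, -0.004] [0.0, 0.0, -1.0]
[0.001, -0.003, -0.004] [0.0, 0.0, -1.01]
[0.001, -0.003, -0.004] [0.0, 0.0, -1.0]
[0.001, -0.003, -0.004] [0.0, 0.0, -1.01]
[0.001, -0.003, -0.004] [0.0, 0.0, -1.0]
[0.002, -0.003, -0.004] [0.0, 0.0, -1.01]
[0.002, -0.003, -0.004] [0.0, 0.0, -1.0]
[0.001, -0.003, -0.003] [0.01, 0.01, -1.01]
-> 0.54 -0.151 0.1 -60
[-0.09, -0.061, -0.0] [-0.0, -0.0, 0.0]
[-0.09, -0.061, -0.0] [-0.0, -0.0, 0.0]
[-0.09, -0.061, -0.0] [-0.0, -0.0, 0.0]
[-0.091, -0.062, -0.0] [-0.0, -0.0, 0.0]
[-0.09, -0.061, -0.0] [-0.0, -0.0, 0.0]
[-0.091, -0.062, -0.0] [-0.0, -0.0, 0.0]
-> 0.54 -0.151 0.03 -60
[-0.0, 0.0, 0.093] [-0.0, -0.0, 0.0]
[-0.0, 0.0, 0.093] [-0.0, -0.0, 0.0]
[-0.0, 0.0, 0.093] [-0.0, -0.0, 0.0]
[-0.0, 0.0, 0.094] [-0.0, -0.0, 0.0]
[-0.0, 0.001, 0.093] [-0.0, -0.0, 0.0]
```

>>> play_rows --rows '[{"slide":[0,0,0],"delta_rot":[0,0,-1],"fingers":-0.4},{"slide":[0,0,0],"delta_rot":[0,0,-1],"fingers":-0.4},{"slide":[0,0,0],"delta_rot":[0,0,-1],"fingers":-0.4},{"slide":[0,0,0],"delta_rot":[0,0,-1],"fingers":-0.4},{"slide":[0,0,0],"delta_rot":[0,0,-1],"fingers":-0.4},{"slide":[0,0,0],"delta_rot":[0,0,-1],"fingers":-0.4},{"slide":[0,0,0],"delta_rot":[0,0,-1],"fingers":-0.4},{"slide":[0,0,0],"delta_rot":[0,0,-1],"fingers":-0.4}]'

```text
time_s: 12.35
tcp_pos: [0.529, -0.2483, 0.0946]
eef_rot: [179.9, 0.1, -60.0]
contact_force: [1.1, 0.5, -0.5]
gripper_width: 0.0261
gripper_force: 0.0
```

>>> play_rows --rows '[{"slide":[-0.09,-0.061,0],"delta_rot":[0,0,0],"fingers":-0.4},{"slide":[-0.05,-0.034,0],"delta_rot":[0,0,0],"fingers":-0.4}]'

```text
time_s: 12.6
tcp_pos: [0.5312, -0.222, 0.0951]
eef_rot: [180.0, 0.0, -60.2]
contact_force: [0.1, 0.4, 0.2]
gripper_width: 0.0264
gripper_force: 0.0
```

```bash
python3 - <<'E'
from plant import r
from h import *
np.set_printoptions(precision=3,suppress=True)
s=r.get_state();print(s["tcp_pos"],s["joints"],s["joint_torque"],s["contact_force"])
E
```

```text
[ 0.531 -0.222  0.095] [ -3.229  18.164 -21.719  -0.007 -50.18   33.009] [ -1.018 -49.374  24.075   5.653   0.047   0.161] [0.066 0.415 0.186]
```

>>> play_rows --rows '[{"slide":[-0.07,-0.055,0],"delta_rot":[0,0,0],"fingers":-0.4},{"slide":[-0.07,-0.055,0],"delta_rot":[0,0,0],"fingers":-0.4}]'

```text
time_s: 12.85
tcp_pos: [0.5355, -0.1955, 0.0956]
eef_rot: [-180.0, 0.0, -60.2]
contact_force: [-0.0, -0.1, -0.6]
gripper_width: 0.0265
gripper_force: 0.0
```

```bash
python3 - <<'E'
from plant import r
from h import *
np.set_printoptions(precision=3,suppress=True)
s=r.get_state();print(s["tcp_pos"],s["joint_torque"],s["contact_force"])
plan([(.54,-.151,.095,-60,4)])
E
```

```text
[ 0.536 -0.196  0.096] [ -1.418 -48.647  23.974   5.649   0.031   0.32 ] [-0.042 -0.069 -0.57 ]
-> 0.54 -0.151 0.095 -60
[-0.061, -0.043, 0.001] [-0.0, 0.0, -0.01]
[-0.061, -0.044, 0.001] [-0.0, 0.0, -0.01]
[-0.06, -0.043, 0.001] [-0.0, 0.0, -0.01]
[-0.061, -0.044, 0.001] [-0.0, 0.0, -0.01]
```

>>> play_rows --rows '[{"slide":[-0.06,-0.044,0],"delta_rot":[0,0,0],"fingers":-0.4},{"slide":[-0.06,-0.044,0],"delta_rot":[0,0,0],"fingers":-0.4}]'

```text
time_s: 13.1
tcp_pos: [0.538, -0.1736, 0.0957]
eef_rot: [-180.0, -0.0, -60.2]
contact_force: [-0.9, 0.8, -0.0]
gripper_width: 0.0263
gripper_force: 0.0
```

>>> play_rows --rows '[{"slide":[-0.06,-0.044,0],"delta_rot":[0,0,0],"fingers":-0.4},{"slide":[-0.06,-0.044,0],"delta_rot":[0,0,0],"fingers":-0.4},{"slide":[0,0,0],"delta_rot":[0,0,0],"fingers":-0.4}]'

```text
time_s: 13.48
tcp_pos: [0.5405, -0.1515, 0.0957]
eef_rot: [-180.0, -0.0, -60.1]
contact_force: [-0.0, -0.7, -0.2]
gripper_width: 0.0264
gripper_force: 0.0
```

```bash
python3 - <<'E'
from plant import r
from h import *
np.set_printoptions(precision=3,suppress=True)
s=r.get_state();print(s["tcp_pos"],s["joint_torque"],s["contact_force"],s["moment"])
w=r.capture("scene")
i=cv2.resize(w["image"][0:300,140:400],None,fx=2,fy=2,interpolation=cv2.INTER_CUBIC)
cv2.imwrite("pics/k1.png",i)
E
```

```text
[ 0.541 -0.152  0.096] [  0.458 -47.772  23.742   5.604   0.089  -0.18 ] [-0.048 -0.669 -0.189] [0.006 0.023 0.039]
```

View pics/k1.png

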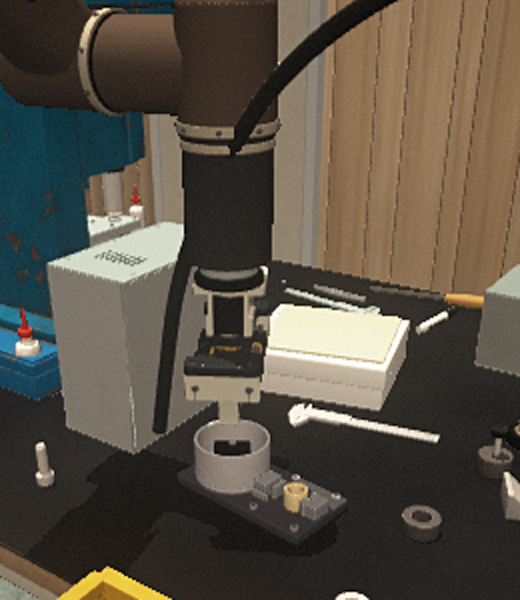

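The picture shows the arm intersecting the hose (at (235,150)) with no force reading, so it isn't solid. The fingertips (231,420) hang over the guard and knob, and the bush still stands upright at (294,493). Descending in stages.

>>> play_rows --rows '[{"slide":[0,0,0.09],"delta_rot":[0,0,0],"fingers":-0.4},{"slide":[0,0,0.09],"delta_rot":[0,0,0],"fingers":-0.4},{"slide":[0,0,0.06],"delta_rot":[0,0,0],"fingers":-0.4},{"slide":[0,0,0.02],"delta_rot":[0,0,0],"fingers":-0.4},{"slide":[0,0,0.02],"delta_rot":[0,0,0],"fingers":-0.4}]'

```text
time_s: 14.15
tcp_pos: [0.5405, -0.1524, 0.0534]
eef_rot: [180.0, -0.0, -60.2]
contact_force: [0.5, -0.3, 0.3]
gripper_width: 0.0265
gripper_force: 0.0
```

>>> play_rows --rows '[{"slide":[0,0,0.04],"delta_rot":[0,0,0],"fingers":-0.4},{"slide":[0,0,0.04],"delta_rot":[0,0,0],"fingers":-0.4},{"slide":[0,0,0.04],"delta_rot":[0,0,0],"fingers":-0.4},{"slide":[0,0,0.03],"delta_rot":[0,0,0],"fingers":-0.4},{"slide":[0,0,0],"delta_rot":[0,0,0],"fingers":-0.4}]'

```text
time_s: 14.78
tcp_pos: [0.5401, -0.1523, 0.0307]
eef_rot: [180.0, 0.0, -60.2]
contact_force: [-0.7, -1.1, -0.4]
gripper_width: 0.0261
gripper_force: 0.0
```

>>> play_rows --rows '[{"slide":[0,0,0],"delta_rot":[0,0,0],"fingers":-1},{"slide":[0,0,0],"delta_rot":[0,0,0],"fingers":-1},{"slide":[0,0,0],"delta_rot":[0,0,0],"fingers":-1},{"slide":[0,0,0],"delta_rot":[0,0,0],"fingers":-1}]' --squeeze 10

```text
time_s: 15.28
tcp_pos: [0.5443, -0.1507, 0.0314]
eef_rot: [-179.6, -0.1, -60.1]
contact_force: [11.2, 8.0, -11.1]
gripper_width: 0.0138
gripper_force: 10.0
```

```bash
cat > st.py <<'E'
from plant import r
import numpy as np
np.set_printoptions(precision=3,suppress=True)
s=r.get_state();print(s["time_s"],s["tcp_pos"],s["eef_rot"],"F",s["contact_force"],"M",s["moment"],"q",s["joints"],"tau6",s["joint_torque"][5],s["gripper_width"],s["gripper_force"])
E
python3 st.py
```

```text
15.275 [ 0.544 -0.151  0.031] [-179.613   -0.13   -60.118] F [ 11.198   8.05  -11.073] M [ 2.694 -3.666  0.01 ] q [  4.341  21.721 -26.937  -0.076 -40.937  25.599] tau6 -0.007152894831961021 0.013773338488092117 9.998799115419388
```

>>> play_rows --rows '[{"slide":[0,-0.03,0],"delta_rot":[0,0,0],"fingers":-1},{"slide":[0,0,0],"delta_rot":[0,0,0],"fingers":-1},{"slide":[0,0,0],"delta_rot":[0,0,0],"fingers":-1}]' --squeeze 10

```text
time_s: 15.65
tcp_pos: [0.5445, -0.1504, 0.0314]
eef_rot: [-180.0, -0.0, -60.2]
contact_force: [1.3, -3.8, -1.3]
gripper_width: 0.014
gripper_force: 10.0
```

```bash
python3 st.py
```

```text
15.65 [ 0.544 -0.15   0.031] [-179.986   -0.032  -60.16 ] F [ 1.297 -3.77  -1.302] M [-1.567 -0.529 -0.005] q [  4.422  21.894 -26.695   0.035 -41.385  25.392] tau6 -0.05811892566271126 0.014038871650371994 10.001658350229263
```

>>> play_rows --rows '[{"slide":[0,0,0],"delta_rot":[0,0,0],"fingers":-1},{"slide":[0,0,0],"delta_rot":[0,0,0.5],"fingers":-1},{"slide":[0,0,0],"delta_rot":[0,0,0.5],"fingers":-1},{"slide":[0,0,0],"delta_rot":[0,0,0.5],"fingers":-1},{"slide":[0,0,0],"delta_rot":[0,0,0.5],"fingers":-1}]' --squeeze 35

```text
time_s: 16.27
tcp_pos: [0.5443, -0.1504, 0.0313]
eef_rot: [-180.0, -0.0, -69.4]
contact_force: [0.7, -6.0, -0.3]
gripper_width: 0.0138
gripper_force: 35.0
```

```bash
python3 st.py
```

```text
16.275 [ 0.544 -0.15   0.031] [-179.995   -0.026  -69.402] F [ 0.748 -6.047 -0.284] M [-1.958 -0.458  0.074] q [  4.421  21.891 -26.704   0.036 -41.393  16.15 ] tau6 0.45449305325746536 0.013790316078383298 35.00239670276642
```

>>> play_rows --rows '[{"slide":[0.012,0,0],"delta_rot":[0,0,0.5],"fingers":-1},{"slide":[0,0,0],"delta_rot":[0,0,0.5],"fingers":-1},{"slide":[0,0,0],"delta_rot":[0,0,0.5],"fingers":-1},{"slide":[0,0,0],"delta_rot":[0,0,0.5],"fingers":-1},{"slide":[0,0,0],"delta_rot":[0,0,0.5],"fingers":-1},{"slide":[0,0,0],"delta_rot":[0,0,0.5],"fingers":-1}]'

```text
time_s: 17.02
tcp_pos: [0.5443, -0.1507, 0.0313]
eef_rot: [180.0, 0.1, -83.2]
contact_force: [-3.1, 5.4, 5.7]
gripper_width: 0.0138
gripper_force: 35.0
```

```bash
python3 st.py
```

```text
17.025 [ 0.544 -0.151  0.031] [179.964   0.071 -83.179] F [-3.082  5.364  5.675] M [1.959 0.944 0.078] q [  4.331  21.934 -26.573  -0.105 -41.532   2.569] tau6 0.4535075929015875 0.013795720292670368 35.00329613685608
```

>>> play_rows --rows '[{"slide":[-0.006,0,0],"delta_rot":[0,0,0.5],"fingers":-1},{"slide":[0,0,0],"delta_rot":[0,0,0.5],"fingers":-1},{"slide":[0,0,0],"delta_rot":[0,0,0.5],"fingers":-1},{"slide":[0,0,0],"delta_rot":[0,0,0.5],"fingers":-1}]'

```text
time_s: 17.52
tcp_pos: [0.5441, -0.1506, 0.0313]
eef_rot: [179.9, 0.0, -92.3]
contact_force: [-1.1, -0.0, 2.9]
gripper_width: 0.0138
gripper_force: 35.0
```

```bash
python3 st.py
```

```text
17.525 [ 0.544 -0.151  0.031] [179.943   0.016 -92.346] F [-1.052 -0.042  2.924] M [-0.008  0.661  0.078] q [  4.375  21.921 -26.628  -0.035 -41.506  -6.694] tau6 0.45356763526797295 0.013845459290876997 35.00326931476593
```

>>> play_rows --rows '[{"slide":[0,0,0],"delta_rot":[0,0,0.5],"fingers":-1},{"slide":[0,0,0],"delta_rot":[0,0,0.5],"fingers":-1}]'

```text
time_s: 17.77
tcp_pos: [0.5441, -0.1506, 0.0313]
eef_rot: [179.9, 0.0, -96.9]
contact_force: [-2.5, 0.2, 3.1]
gripper_width: 0.0139
gripper_force: 35.0
```

```bash
python3 st.py
```

```text
17.775 [ 0.544 -0.151  0.031] [179.944   0.015 -96.932] F [-2.459  0.202  3.135] M [0.06  0.764 0.047] q [  4.374  21.917 -26.629  -0.038 -41.506 -11.278] tau6 0.45343478210270405 0.013941391007909105 35.0032514333725
```

>>> play_rows --rows '[{"slide":[0,0,0],"delta_rot":[0,0,0.5],"fingers":-1},{"slide":[0,0,0],"delta_rot":[0,0,0.5],"fingers":-1}]'

```text
time_s: 18.02
tcp_pos: [0.544, -0.1505, 0.0313]
eef_rot: [179.9, 0.0, -101.5]
contact_force: [-2.5, 0.1, 4.8]
gripper_width: 0.0138
gripper_force: 35.0
```

```bash
python3 st.py
```

```text
18.025 [ 0.544 -0.151  0.031] [ 179.932    0.008 -101.511] F [-2.511  0.125  4.802] M [0.134 0.753 0.087] q [  4.377  21.917 -26.632  -0.039 -41.515 -15.859] tau6 0.4533614683896303 0.013801774731537928 35.003365874290466
```

>>> play_rows --rows '[{"slide":[0,0,0],"delta_rot":[0,0,0.5],"fingers":-1},{"slide":[0,0,0],"delta_rot":[0,0,0.5],"fingers":-1}]'

```text
time_s: 18.27
tcp_pos: [0.544, -0.1506, 0.0313]
eef_rot: [179.9, 0.0, -106.1]
contact_force: [-2.3, 0.3, 4.2]
gripper_width: 0.0139
gripper_force: 35.0
```

```bash
python3 st.py
```

```text
18.275 [ 0.544 -0.151  0.031] [ 179.928    0.001 -106.099] F [-2.255  0.279  4.155] M [0.103 0.828 0.106] q [  4.376  21.918 -26.633  -0.04  -41.517 -20.445] tau6 0.4472155496478081 0.013869469588930958 35.003913044929504
```

>>> play_rows --rows '[{"slide":[0,0,0],"delta_rot":[0,0,0.5],"fingers":-1}]'

```text
time_s: 18.4
tcp_pos: [0.544, -0.1505, 0.0313]
eef_rot: [179.9, -0.0, -108.4]
contact_force: [-2.6, 1.1, 4.4]
gripper_width: 0.0138
gripper_force: 35.0
```

```bash
cat > m.py <<'E'
from plant import r
import numpy as np
L=[]
for i in range(6):
    s=r.get_state();L.append([s["moment"][2],s["joint_torque"][5],s["eef_rot"][2],s["contact_force"][0],s["contact_force"][1]]);r.capture("wrist")
L=np.array(L);print(np.round(L[:,0],3),np.round(L.mean(0),3),np.round(L[:,1],3))
E
python3 m.py
```

```text
[ 0.105  0.054 -0.068 -0.039 -0.048 -0.029] [-4.00000e-03  2.60000e-02 -1.08344e+02 -2.99600e+00  1.46800e+00] [ 0.433  0.306 -0.451 -0.143 -0.012  0.025]
```

>>> play_rows --rows '[{"slide":[0,0,0],"delta_rot":[0,0,0.5],"fingers":-1}]'

```text
time_s: 18.82
tcp_pos: [0.544, -0.1505, 0.0313]
eef_rot: [179.9, -0.0, -110.6]
contact_force: [-3.2, 1.6, 6.6]
gripper_width: 0.0138
gripper_force: 35.0
```

```bash
python3 m.py
```

```text
[ 0.105  0.044 -0.039 -0.045 -0.     0.007] [ 1.20000e-02  6.10000e-02 -1.10606e+02 -3.18900e+00  9.81000e-01] [ 0.66   0.255 -0.388 -0.128 -0.029 -0.002]
```

>>> play_rows --rows '[{"slide":[0,0,0],"delta_rot":[0,0,0.5],"fingers":-1},{"slide":[0,0,0],"delta_rot":[0,0,0.5],"fingers":-1}]'

```text
time_s: 19.38
tcp_pos: [0.5439, -0.1505, 0.0313]
eef_rot: [179.9, -0.0, -115.2]
contact_force: [-3.1, 0.5, 5.9]
gripper_width: 0.0139
gripper_force: 35.0
```

```bash
python3 st.py
```

```text
19.375 [ 0.544 -0.151  0.031] [ 179.923   -0.013 -115.199] F [-3.065  0.496  5.894] M [0.48  1.239 0.258] q [  4.381  21.914 -26.636  -0.04  -41.524 -29.55 ] tau6 0.34638899378478527 0.013906328193090423 35.019328594207764
```

>>> play_rows --rows '[{"slide":[0,0,0],"delta_rot":[0,0,0.5],"fingers":-1}]'

```text
time_s: 19.5
tcp_pos: [0.5438, -0.1505, 0.0313]
eef_rot: [179.9, -0.0, -117.5]
contact_force: [-3.9, 1.5, 6.2]
gripper_width: 0.0137
gripper_force: 35.0
```

```bash
python3 st.py
```

```text
19.5 [ 0.544 -0.151  0.031] [ 179.916   -0.022 -117.488] F [-3.903  1.548  6.223] M [0.528 1.282 0.263] q [  4.381  21.916 -26.639  -0.039 -41.529 -31.84 ] tau6 0.30442770570516586 0.013667668115046702 35.026171803474426
```

Torque is about 0.26 N m while turning, so about 16 N with the drag taken off. Holding.

>>> play_rows --rows '[{"slide":[0,0,0],"delta_rot":[0,0,0],"fingers":-1},{"slide":[0,0,0],"delta_rot":[0,0,0],"fingers":-1},{"slide":[0,0,0],"delta_rot":[0,0,0],"fingers":-1}]'

```text
time_s: 19.88
tcp_pos: [0.5439, -0.1505, 0.0313]
eef_rot: [179.9, -0.0, -117.4]
contact_force: [-4.1, 1.7, 6.6]
gripper_width: 0.0138
gripper_force: 35.0
```

```bash
python3 m.py
```

```text
[0.11  0.103 0.075 0.06  0.066 0.058] [ 7.90000e-02 -9.20000e-02 -1.17425e+02 -3.67100e+00  1.59400e+00] [-0.092 -0.092 -0.092 -0.092 -0.092 -0.092]
```

>>> play_rows --rows '[{"slide":[0,0,0],"delta_rot":[0,0,0.25],"fingers":-1}]'

```text
time_s: 20.3
tcp_pos: [0.5439, -0.1505, 0.0313]
eef_rot: [179.9, -0.0, -118.6]
contact_force: [-3.7, 1.8, 6.2]
gripper_width: 0.0135
gripper_force: 35.0
```

```bash
python3 st.py; python3 m.py
```

```text
20.3 [ 0.544 -0.151  0.031] [ 179.923   -0.02  -118.581] F [-3.69   1.793  6.173] M [0.533 1.282 0.263] q [  4.38   21.913 -26.638  -0.038 -41.526 -32.933] tau6 0.1555375987663865 0.01350486166652509 35.02876818180084
[0.263 0.193 0.2   0.233 0.143 0.14 ] [   0.195   -0.13  -118.587   -3.541    1.402] [ 0.156 -0.044 -0.364 -0.217 -0.161 -0.148]
```

>>> play_rows --rows '[{"slide":[0,0,0],"delta_rot":[0,0,0],"fingers":-1},{"slide":[0,0,0],"delta_rot":[0,0,0],"fingers":-1},{"slide":[0,0,0],"delta_rot":[0,0,0],"fingers":-0.42},{"slide":[0,0,0],"delta_rot":[0,0,0],"fingers":-0.42},{"slide":[0,0,0],"delta_rot":[0,0,0],"fingers":-0.42},{"slide":[0,0,-0.05],"delta_rot":[0,0,0],"fingers":-0.42},{"slide":[0,0,-0.15],"delta_rot":[0,0,0],"fingers":-0.42},{"slide":[0,0,-0.25],"delta_rot":[0,0,0],"fingers":-0.42}]'

```text
time_s: 21.6
tcp_pos: [0.5439, -0.1508, 0.0987]
eef_rot: [179.9, -0.1, -118.6]
contact_force: [0.8, 0.5, -0.5]
gripper_width: 0.0255
gripper_force: 0.0
```

>>> play_rows --rows '[{"slide":[0,0,-0.3],"delta_rot":[0,0,0],"fingers":-0.42},{"slide":[0,0,-0.3],"delta_rot":[0,0,0],"fingers":-0.42},{"slide":[0,0,0],"delta_rot":[0,0,0],"fingers":-0.42},{"slide":[0,0,0],"delta_rot":[0,0,0],"fingers":-0.42}]'

```text
time_s: 22.1
tcp_pos: [0.5445, -0.1507, 0.1887]
eef_rot: [-180.0, 0.0, -118.6]
contact_force: [-0.1, -0.1, -0.4]
gripper_width: 0.0254
gripper_force: 0.0
```

```bash
python3 st.py; python3 - <<'E'
from plant import r
import cv2,numpy as np
a=r.capture("scene")["image"]
cv2.imwrite("pics/f.png",cv2.resize(a[200:300,220:340],None,fx=5,fy=5,interpolation=cv2.INTER_CUBIC))
E
```

```text
22.1 [ 0.544 -0.151  0.189] [-179.993    0.034 -118.618] F [-0.115 -0.123 -0.373] M [ 0.002 -0.062 -0.024] q [  4.358  11.86  -16.57   -0.029 -61.546 -32.962] tau6 0.0022067226382205263 0.02542606582264237 0.0
```

View pics/f.png

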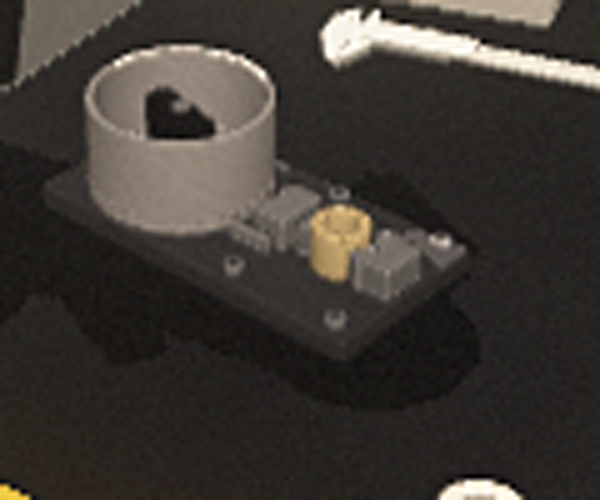

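The bush stands upright at (341,243), tight between the pad at (295,222) and the vee at (388,265). The knob has turned and the arm is clear, so I'm handing the job in.

```bash
python3 -c "
from plant import r
print(r.close_job())"
```

```text
the job is handed in; nothing more can be done
None
```

I handed the job in without seeing a verdict: the bush stands upright in the vee, clamped by feel to about 16 N, the knob is released and the arm is clear.

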